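# Put the dried cutlery away in its trays

### The arm

A 6-joint arm with a two-finger parallel gripper is mounted at the origin on the work surface. World frame = base frame: x ahead of the robot, y to its left, z up, the work surface at z = 0. Lengths are in m, angles in rad, forces in N, time in s.
With the tool pointing down it reaches from about 0.3 to 0.875 m from the base axis. Payload 6.4 kg.
Tool frame: the origin (TCP) lies at the very end of the fingers, on their centre line; the grasp point (between the pads) lies 19 mm behind it; z points along the fingers, y is the line along which they close (so a half turn about z gives the same grasp; the last joint's range is limited). The gripper opens to 85 mm and grips with 20 to 120 N. Pads are 22 mm wide; open, the fingers measure 114 mm over their backs; the gripper's body (76 mm by 85 mm) begins 54 mm behind the grasp point. The pads swing forward as they close: fully open they stand 13 mm farther back than shut.
Start: joints at [1.086, 0.181, 1.607, -0, 1.354, -0.206], TCP at [0.158, 0.553, 0.201] pointing down, gripper open.
Joint ranges: [-2.99, 2.99], [-0.89, 2.07], [0.3, 2.58], [-1.14, 4.28], [0, 2.63], [-3.12, 3.12]. Speed limits (rad/s): [2.57, 2.57, 3.01, 3.14, 3.14, 3.14].

### API

Orientations are given as a unit quaternion [w, x, y, z].
In Python, from bench import ctrl, camera, calibration, order, outline_of gives the robot as it stands.
- The arm moves only by the tool move_arm, never from a script. Its argument "series" is a list that holds one entry, the list of rows, each a list of 5 numbers: the opening, from 0 (shut) to 1 (fully open), then the shift along the tool's x, y, z in mm, then the turn about the tool's z in rad. A call has exactly 10 rows; each row is the pose to reach, as a shift and turn from the pose commanded when the call began, along the tool's axes at that moment; what a row does not reach only later rows make up. A row lasts 1/12 s, in which the tool goes at most 41.7 mm and 7.16 degrees, less where a joint would pass 70% of its speed; a pose out of reach is approached as far as the arm can. A call with a gripper value outside its range is refused whole. The fingers move at their own pace and stop on an object; the grip force is fixed at half the most. Time passes only in rows, so rows that repeat a pose let the fingers close, or fill a call up. It gives the time, the measured TCP pose, the force, the opening and the grip force at its end, in the units of the state.
- ctrl.get_obs(): the state, without advancing time (a new reading comes with each control period).
- camera(name): name is "scene" or "top"; returns (picture, depth): 480x640x3 uint8, blue, green, red; 480x640 float32, m along the optical axis (not along the pixel's ray), 0 where there is no reading.
- calibration(name): a dict with "intrinsics" (3x3 intrinsics, pixels), "k1" (the pictures are not rectified: a ray, as slopes to the right and down, at radius r is drawn at 1 + k1 r^2 times it, then the intrinsics apply), "rvec" (rotation vector, rad) and "tvec" (3), from world to camera coordinates, as OpenCV has them. Camera axes: x right, y down, z forward; pixel columns grow to the right and rows downward; lengths in m; the calibration is good to about 2 mm. A picture is of the moment at which its call begins. calibration takes no time and is no camera call.
- order.hand_in(): hands the job in; it is judged then, once.
Trained networks look in the newest picture that a camera, given by its name, has taken for a name from the list of things; names that differ only in an ending like _2 or _b are one class to them, and where a whole thing is asked for, a point or a joint stands for the part that bears it (a point fixed in the world has none). Each returns a list of dicts, best first, with "conf" (0 to 1); they miss things now and then, are a little off and sometimes report something else, mostly with a low value. They report only what shows in the picture. A call takes as long as a camera call. They do not tell look-alikes from the thing itself.
- outline_of(target, camera): "region" (480x640 bool, what is visible of it) and "bbox" ([centre column, centre row, width, height] in pixels, round what is visible of it).
The state is a dict: "time_s": time; "q": joint angles; "dq": joint speeds; "joint_efforts": joint torques, N m; "eef_pos": TCP position; "eef_rot": TCP orientation; "wrist_force": force on the tool from outside, world axes, zero at the start; "torque": the same for the moment, N m; "opening": opening from 0.0 (shut) to 1.0 (fully open); "grasp_force": force on a finger pad.
Only numpy, scipy, OpenCV 4.12 (cv2) and the standard library are available. Lean on these libraries where they do the work, as an engineer would, in place of code of your own. Each camera call takes 0.05 s, during which the arm holds its last target. There are 200 camera calls.

### The job

Put the dried cutlery away: take the knife, the fork, the tablespoon and the teaspoon off the drying mat and lay (do not drop) each one in the organiser tray that already holds its kind, flat, right side up and the same way round as those in the tray. Leave the peeler and the glass on the mat where they are.

Things in the scene. Friction and masses are not known exactly. Their poses are not given: they have to be found in the camera images.
- knife: Table knife on its side, 222 mm: black riveted handle 114 x 18 x 11 mm thick, blade 21 mm wide. Starts loose and flat on the grey mat, head away from the robot within 20 deg. Origin: middle of the blade, at the underside; x along the piece to its tip (50 mm ahead), z up. Handle from x = -58 to -172 mm, z 0 to 11; grip across it about 20 mm behind its front end (balance).
- fork: Table fork, 205 mm: black riveted handle 99 x 18 x 10 mm thick, four tines, head 26 mm wide. Starts loose and flat on the grey mat, head away from the robot within 20 deg. Origin: middle of the tine head, at the underside; x along the piece to its tip (40 mm ahead), z up. Handle from x = -66 to -165 mm, z 0 to 10; grip across it about 20 mm behind its front end (balance).
- tablespoon: Tablespoon, 199 mm: black riveted handle 98 x 18 x 10 mm thick, oval bowl 62 x 38 mm and 9 mm deep. Starts loose and flat on the grey mat, head away from the robot within 20 deg. Origin: middle of the bowl, at the underside; x along the piece to its tip (31 mm ahead), z up. Handle from x = -70 to -168 mm, z 0 to 10; grip across it about 20 mm behind its front end (balance).
- teaspoon: Teaspoon (short spoon), 140 mm: black riveted handle 70 x 16 x 9 mm thick, oval bowl 44 x 28 mm and 7 mm deep. Starts loose and flat on the grey mat, head away from the robot within 20 deg. Origin: middle of the bowl, at the underside; x along the piece to its tip (22 mm ahead), z up. Handle from x = -48 to -118 mm, z 0 to 9; grip across it about 20 mm behind its front end (balance).
- knife_tray: Fixed white tray for knives, 255 x 108 x 35 mm, walls and floor 3 mm, one of four side by side. Origin: centre of underside; x lengthways to the head end, away from the robot. Holds two fixed knives stacked 25 mm high at the -y wall, heads to +x (handles below y = -25 mm, blades below -16). Free beside them: a piece laid with its origin at x 61, y 13 mm has 25 mm by its handle.
- fork_tray: Fixed white tray for forks, 255 x 108 x 35 mm, walls and floor 3 mm, one of four side by side. Origin: centre of underside; x lengthways to the head end, away from the robot. Holds two fixed forks stacked 23 mm high at the -y wall, heads to +x (handles below y = -25 mm, tine heads below -16). Free beside them: a piece laid with its origin at x 62, y 13 mm has 25 mm by its handle.
- tablespoon_tray: Fixed white tray for tablespoons, 255 x 108 x 35 mm, walls and floor 3 mm, one of four side by side. Origin: centre of underside; x lengthways to the head end, away from the robot. Holds two fixed tablespoons stacked 23 mm high at the -y wall, heads to +x (handles below y = -25 mm, bowls below -9). Free beside them: a piece laid with its origin at x 68, y 13 mm has 25 mm by its handle.
- teaspoon_tray: Fixed white tray for teaspoons, 190 x 108 x 35 mm, walls and floor 3 mm, one of four side by side. Origin: centre of underside; x lengthways to the head end, away from the robot. Holds two fixed teaspoons stacked 21 mm high at the -y wall, heads to +x (handles below y = -25 mm, bowls below -16). Free beside them: a piece laid with its origin at x 48, y 13 mm has 25 mm by its handle.
- peeler: Y-shaped vegetable peeler, black handle, 150 mm long, 64 mm wide across the blade: not cutlery, stays where it is among the pieces on the mat. Origin between the arms near the blade, at the underside; handle towards -x, 45 to 135 mm from the origin.
- glass: Drinking glass, 72 mm across and 95 mm tall, standing upright on the mat behind the cutlery (on the side away from the robot), loose; a white mug stands beside it. Origin at the centre of its foot, z up.
Not all that is in view belongs to the job. Leave any orange or turquoise look-alike of the tablespoon alone.

How it is judged:
At the end, for the whole second after the job is handed in: Each loose piece is at rest in the tray of its kind: the middle of its head inside the walls and 10 to 110 mm from the tray's centre towards the head end, under 30 mm above the tray's underside; the piece within 10 degrees of level lengthways (not on a rim) and right side up (x of knife in the frame of knife_tray between 0.01 and 0.11 m and y of knife in the frame of knife_tray between -0.051 and 0.051 m and z of knife in the frame of knife_tray between 0 and 0.03 m and angle between knife's own x axis and vertical between 1.3908 and 1.7508 rad and angle between each of knife, fork, tablespoon, teaspoon's own z axis and vertical below 0.7 rad and linear speed of each of knife, fork, tablespoon, teaspoon below 0.02 m/s and x of fork in the frame of fork_tray between 0.01 and 0.11 m and y of fork in the frame of fork_tray between -0.051 and 0.051 m and z of fork in the frame of fork_tray between 0 and 0.03 m and angle between fork's own x axis and vertical between 1.3908 and 1.7508 rad and x of tablespoon in the frame of tablespoon_tray between 0.01 and 0.11 m and y of tablespoon in the frame of tablespoon_tray between -0.051 and 0.051 m and z of tablespoon in the frame of tablespoon_tray between 0 and 0.03 m and angle between tablespoon's own x axis and vertical between 1.3908 and 1.7508 rad and x of teaspoon in the frame of teaspoon_tray between 0.01 and 0.11 m and y of teaspoon in the frame of teaspoon_tray between -0.051 and 0.051 m and z of teaspoon in the frame of teaspoon_tray between 0 and 0.03 m and angle between teaspoon's own x axis and vertical between 1.3908 and 1.7508 rad); the robot touches nothing.
It fails at once if the peeler is shifted by more than 30 mm (distance of peeler from where it was at the start of the episode above 0.03 m).
It fails at once if the glass is shifted by more than 30 mm (distance of glass from where it was at the start of the episode above 0.03 m).
It fails at once if the glass is tipped by more than 25 degrees (angle between glass's own z axis and vertical above 0.44 rad).
It fails at once if a piece is dropped into its tray (falls below the rim faster than 0.9 m/s) ((linear speed of knife above 0.9 m/s and x of knife in the frame of knife_tray between -0.127 and 0.127 m and y of knife in the frame of knife_tray between -0.051 and 0.051 m and z of knife in the frame of knife_tray between -0.01 and 0.035 m) or (linear speed of fork above 0.9 m/s and x of fork in the frame of fork_tray between -0.127 and 0.127 m and y of fork in the frame of fork_tray between -0.051 and 0.051 m and z of fork in the frame of fork_tray between -0.01 and 0.035 m) or (linear speed of tablespoon above 0.9 m/s and x of tablespoon in the frame of tablespoon_tray between -0.127 and 0.127 m and y of tablespoon in the frame of tablespoon_tray between -0.051 and 0.051 m and z of tablespoon in the frame of tablespoon_tray between -0.01 and 0.035 m) or (linear speed of teaspoon above 0.9 m/s and x of teaspoon in the frame of teaspoon_tray between -0.127 and 0.127 m and y of teaspoon in the frame of teaspoon_tray between -0.051 and 0.051 m and z of teaspoon in the frame of teaspoon_tray between -0.01 and 0.035 m)).
It also fails if it takes over 115 s, if anything falls off the work surface, if the arm or the gripper's body presses on something with over 40 N, if the wrist force passes 120 N, or if a joint passes its speed limit or range.

## Working session

There is one attempt and no reset: what is moved stays moved. The work goes in short steps, Python scripts to look and compute and a tool call to move; the robot and the scene stay as the last step left them, time stands still between calls to the robot, and variables do not carry over. Pictures are saved under pics/ and viewed, at most 14 in all, crops included, and the job is handed in when it is done.

Besides the shell and the picture viewer there is one more tool, called after ">>>" as name(argument=value, ...), one argument or row to a line, values as JSON. move_arm: Moves the arm, as the interface text tells. Its arguments: {"type":"object","properties":{"series":{"type":"array","items":{"type":"array","items":{"type":"array","items":{"type":"number"}}}}},"required":["series"]}

```bash
mkdir -p pics; ls; cat > h.py <<'E'
import numpy as np, cv2
from bench import ctrl, camera, calibration, order, outline_of
def w2p(P,n):
    c=calibration(n);R=cv2.Rodrigues(np.array(c["rvec"],float))[0]
    X=np.atleast_2d(P)@R.T+np.array(c["tvec"]).ravel()
    s=X[:,:2]/X[:,2:];s=s*(1+c["k1"]*(s**2).sum(1,keepdims=True))
    K=np.array(c["intrinsics"]);return s@K[:2,:2].T+K[:2,2]
def rays(uv,n):
    c=calibration(n);R=cv2.Rodrigues(np.array(c["rvec"],float))[0]
    K=np.array(c["intrinsics"]);d=(np.atleast_2d(uv)-K[:2,2])@np.linalg.inv(K[:2,:2]).T
    s=d.copy()
    for _ in range(20): s=d/(1+c["k1"]*(s**2).sum(1,keepdims=True))
    D=np.c_[s,np.ones(len(s))]; t=np.array(c["tvec"]).ravel()
    return -R.T@t, D@R     # centre, dirs (depth-scaled)
def atz(uv,n,z):
    C,D=rays(uv,n);return C+D*((z-C[2])/D[:,2])[:,None]
def atd(uv,n,dep):
    C,D=rays(uv,n);return C+D*np.asarray(dep)[:,None]
E
python3 - <<'E'
from h import *
for n in("scene","top"):
    p,d=camera(n);cv2.imwrite(f"pics/{n}0.png",p);np.save(n,d)
    print(n,rays([[320,240]],n),calibration(n)["intrinsics"])
    for t in "knife fork tablespoon teaspoon peeler glass knife_tray fork_tray tablespoon_tray teaspoon_tray".split():
        print(t,[(round(o["conf"],2),np.round(o["bbox"]).tolist()) for o in outline_of(t,n)])
o=ctrl.get_obs();print(o["time_s"],o["eef_pos"],o["eef_rot"],o["opening"])
E
```

```text
pics
scene (array([ 1.22793827, -0.23133292,  1.4333202 ]), array([[-0.47683079,  0.1315555 , -0.86915456]])) [[619.02342878   0.         322.67766151]
 [  0.         619.02342878 245.72005246]
 [  0.           0.           1.        ]]
knife [(0.55, [427.0, 247.0, 17.0, 74.0])]
fork [(0.96, [456.0, 239.0, 35.0, 61.0]), (0.63, [429.0, 247.0, 22.0, 72.0])]
tablespoon [(0.85, [394.0, 252.0, 22.0, 65.0]), (0.59, [215.0, 197.0, 38.0, 59.0]), (0.55, [404.0, 162.0, 28.0, 49.0])]
teaspoon [(0.54, [490.0, 241.0, 20.0, 35.0]), (0.38, [171.0, 306.0, 55.0, 104.0])]
peeler [(0.7, [364.0, 258.0, 25.0, 53.0]), (0.53, [492.0, 241.0, 27.0, 39.0])]
glass [(0.9, [416.0, 308.0, 33.0, 44.0])]
knife_tray [(0.61, [304.0, 275.0, 69.0, 100.0]), (0.45, [394.0, 252.0, 26.0, 67.0])]
fork_tray [(0.58, [216.0, 297.0, 63.0, 105.0])]
tablespoon_tray [(0.58, [172.0, 307.0, 60.0, 108.0])]
teaspoon_tray [(0.69, [261.0, 286.0, 58.0, 82.0]), (0.42, [394.0, 251.0, 26.0, 64.0])]
top (array([ 0.39429393, -0.00329827,  1.0855899 ]), array([[ 0.06450628, -0.0019419 , -0.99800762]])) [[498.55978661   0.         313.32564771]
 [  0.         498.55978661 238.90482803]
 [  0.           0.           1.        ]]
knife [(0.59, [202.0, 206.0, 26.0, 97.0])]
fork [(0.85, [167.0, 210.0, 14.0, 93.0])]
tablespoon [(0.91, [184.0, 338.0, 68.0, 73.0]), (0.67, [415.0, 202.0, 60.0, 89.0]), (0.6, [246.0, 214.0, 21.0, 87.0])]
teaspoon [(0.92, [126.0, 194.0, 10.0, 67.0])]
peeler [(0.81, [290.0, 214.0, 35.0, 72.0])]
glass [(0.56, [247.0, 118.0, 32.0, 38.0])]
knife_tray [(0.89, [361.0, 206.0, 53.0, 118.0])]
fork_tray [(0.85, [468.0, 205.0, 57.0, 124.0])]
tablespoon_tray [(0.89, [520.0, 205.0, 58.0, 119.0])]
teaspoon_tray [(0.68, [415.0, 202.0, 57.0, 84.0])]
1.1 [0.15820195 0.55282075 0.20098003] [-1.62944151e-05  1.38927329e-01  9.90302579e-01 -2.29008972e-06] 1.0008780635472405
```

```bash
python3 - <<'E'
import cv2
p=cv2.imread("pics/top0.png")
a=cv2.resize(p[90:400,90:340],None,fx=1.9,fy=1.9,interpolation=2); 
cv2.imwrite("pics/a.png",a)
b=cv2.resize(p[130:280,320:560],None,fx=3,fy=3,interpolation=2);cv2.imwrite("pics/b.png",b)
E
```

```text
(no output)
```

View pics/top0.png

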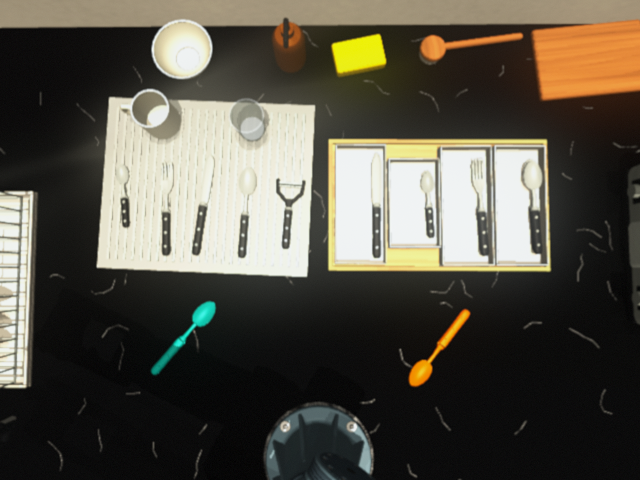

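View pics/a.png

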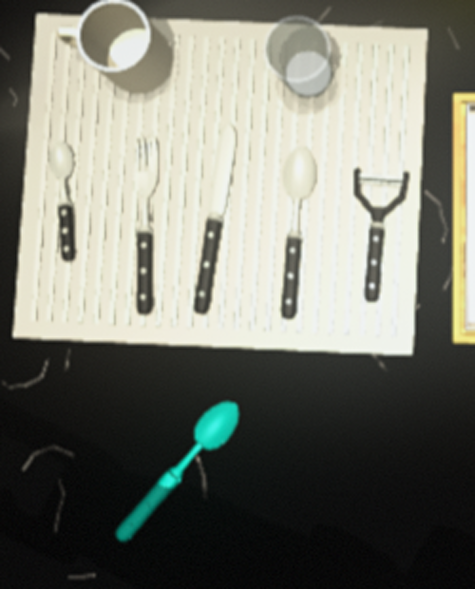

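View pics/b.png

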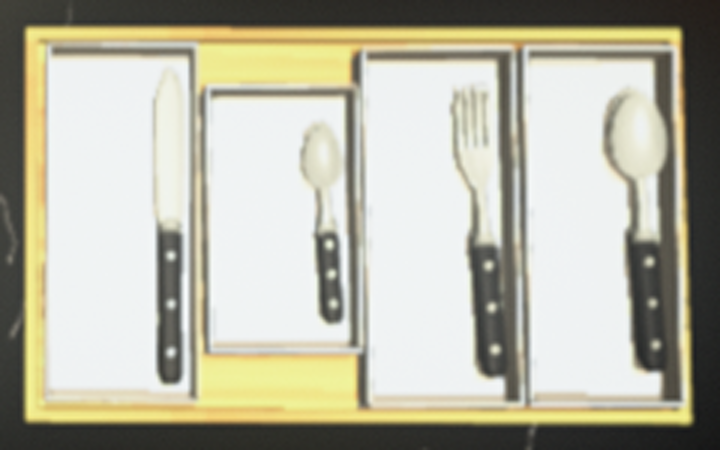

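Pieces in the top view are the teaspoon (125,195), fork (167,210), knife (203,205) and tablespoon (246,212), all with black riveted handles on the mat. Things that could be mistaken for them are the turquoise spoon (184,338), the orange spoon (438,348), the ladle (470,45), the peeler (287,213), and the fixed cutlery in the trays. The trays left to right are knife (361,205), teaspoon (415,202), fork (468,205) and tablespoon (520,205).

```bash
cat > m.py <<'E'
from h import *
seeds=dict(teaspoon=(126,212,118),fork=(167,235,165),knife=(200,232,172),tablespoon=(243,233,168),peeler=(287,230,0))
L=dict(teaspoon=(48,118),fork=(66,165),knife=(58,172),tablespoon=(70,168),peeler=(45,135))
def handles(p,names,zt=0.014):
    hsv=cv2.cvtColor(p,cv2.COLOR_BGR2HSV)
    m=(p.max(2)<110).astype(np.uint8)
    m=cv2.morphologyEx(m,cv2.MORPH_CLOSE,np.ones((3,3)))
    n,lab,st,ce=cv2.connectedComponentsWithStats(m,connectivity=4)
    R={}
    for k in names:
        u,v,_=seeds[k]; l=lab[v-2:v+3,u-2:u+3].ravel();l=l[l>0]
        if not len(l): continue
        l=np.bincount(l).argmax()
        vv,uu=np.nonzero(lab==l); P=atz(np.c_[uu,vv],"top",zt)[:,:2]
        r=cv2.minAreaRect((P*1000).astype(np.float32))
        c=P.mean(0);w,V=np.linalg.eigh(np.cov((P-c).T));a=V[:,1]*np.sign(V[0,1])
        s=(P-c)@a*1000
        R[k]=(np.round(c*1000,1),np.round(np.degrees(np.arctan2(a[1],a[0])),1),len(P),np.round([s.min(),s.max()],1),np.round(r[1],1),np.round((np.array(r[0])),1))
    return R
E
python3 - <<'E'
from m import *
p=cv2.imread("pics/top0.png");d=np.load("top.npy")
for k,v in handles(p,seeds).items(): print(k,*v)
def D(u,v):
    w=d[v-2:v+3,u-2:u+3]; return np.round(atd([[u,v]],"top",[np.median(w[w>0])])[0]*1000,1)
for n,u,v in[("mat",145,180),("mat",225,230),("table",450,300),("wood",388,265),("wood",410,150),("floorK",350,200),("floorT",400,200),("floorF",455,200),("floorS",507,200),("glass",247,118),("mughandle",150,108),("ts bowl",121,172),("knifeh",200,232),("forkh",167,235),("tsh",126,212),("sph",243,233)]: print(n,D(u,v))
# tray floors: white connected regions at floor height
hsv=cv2.cvtColor(p,cv2.COLOR_BGR2HSV)
for n,u0,v0,u1,v1 in[("knife",336,148,384,262),("tea",389,160,438,247),("fork",441,148,492,265),("tab",494,147,547,264)]:
    print(n,np.round(atz([[u0,v0],[u1,v0],[u1,v1],[u0,v1]],"top",.04)*1000)[:,:2].tolist())
for n in("knife_tray","fork_tray","tablespoon_tray","teaspoon_tray"):
    camera("top")
    o=outline_of(n,"top")[0];c,r,w,h=o["bbox"]
    print(n,np.round(atz([[c-w/2,r-h/2],[c+w/2,r+h/2],[c,r]],"top",.04)*1000)[:,:2].tolist(),o["conf"])
E
```

```text
teaspoon [526.2 418.1] 4.5 188 [-31.5  30.3] [61.8 15.5] [525.6 418.2]
fork [477.9 327.9] 1.0 283 [-43.9  45.4] [89.2 17.3] [478.6 327.8]
knife [485.9 256.2] -8.1 323 [-52.5  52.5] [ 17. 105.] [486.  256.7]
tablespoon [471.9 160.9] -4.1 241 [-42.9  44.6] [15.4 87.4] [472.8 161.4]
peeler [487.4  66.9] -4.8 207 [-39.2  41.2] [14.4 80.4] [488.3  66.6]
mat [597.6 379.6   3.6]
mat [486.7 202.1   2.5]
table [ 334.  -285.8   -0.5]
wood [ 409.6 -151.6    9.2]
wood [ 660.9 -202.9    7.6]
floorK [550.7 -70.8  10. ]
floorT [ 550.2 -179.    10.8]
floorF [ 549.9 -298.1   10.3]
floorS [ 549.5 -410.3   10.4]
glass [733.6 154.7   9.3]
mughandle [754.9 367.3  16.8]
ts bowl [615.2 432.2   5.9]
knifeh [481.6 254.1  13.6]
forkh [475.3 326.   12.6]
tsh [526.  417.3  10.3]
sph [479.2 161.   12.8]
knife [[658.0, -40.0], [657.0, -142.0], [415.0, -139.0], [416.0, -39.0]]
tea [[632.0, -152.0], [631.0, -256.0], [447.0, -252.0], [447.0, -150.0]]
fork [[657.0, -263.0], [656.0, -370.0], [409.0, -364.0], [409.0, -258.0]]
tab [[659.0, -375.0], [658.0, -487.0], [411.0, -479.0], [411.0, -368.0]]
knife_tray [[665.0, -33.0], [416.0, -144.0], [539.0, -89.0]] 0.93
fork_tray [[670.0, -258.0], [406.0, -370.0], [537.0, -315.0]] 0.66
tablespoon_tray [[666.0, -367.0], [408.0, -481.0], [536.0, -425.0]] 0.93
teaspoon_tray [[634.0, -146.0], [449.0, -267.0], [541.0, -207.0]] 0.96
```

>>> move_arm(
  series=[
    [[0.5,-41,-2,8,-0.04],[0.5,-81,-5,16,-0.08],[0.5,-121,-7,24,-0.11],[0.5,-162,-9,32,-0.15],[0.5,-202,-12,40,-0.18],[0.5,-243,-14,48,-0.22],[0.5,-283,-16,56,-0.25],[0.5,-324,-18,64,-0.29],[0.5,-364,-21,72,-0.32],[0.5,-405,-23,80,-0.357]],
  ],
)

```text
time_s: 2.33
eef_pos: [0.5428, 0.4183, 0.1206]
eef_rot: [-0.0, -0.04, 0.999, 0.0]
wrist_force: [0.4, 0.8, -0.4]
opening: 0.5
grasp_force: 0.0
```

```bash
cat > go.py <<'E'
# usage: go.py X Y Z(mm) yaw(deg of piece): prints shift in tool axes
import sys; from h import *
from scipy.spatial.transform import Rotation as Ro
o=ctrl.get_obs();q=o["eef_rot"];R=Ro.from_quat([q[1],q[2],q[3],q[0]]).as_matrix()
X,Y,Z,t=map(float,sys.argv[1:5])
s=R.T@(np.array([X,Y,Z])-1000*np.array(o["eef_pos"]))
h=np.degrees(np.arctan2(R[1,0],R[0,0]));dt=(t+180-h+180)%360-180
print("t",round(o["time_s"],2),"pos",np.round(1000*np.array(o["eef_pos"]),1),"yaw",round((h-180+180)%360-180,1),"tilt",np.round(R[:,2],3),"open",round(o["opening"],2),"gf",round(o["grasp_force"],1),"F",np.round(o["wrist_force"],1))
print("shift",np.round(s,1),"turn",round(-np.radians(dt),3),"n",round(np.linalg.norm(s)/41.7,1))
E
python3 go.py 541 419 5 4.5
```

```text
t 2.33 pos [542.8 418.3 120.6] yaw 4.6 tilt [-0.  0. -1.] open 0.5 gf 0.0 F [ 0.4  0.8 -0.4]
shift [  1.7   0.9 115.6] turn 0.001 n 2.8
```

>>> move_arm(
  series=[
    [[0.5,2,1,35,0],[0.5,2,1,70,0],[0.5,2,1,100,0],[0.5,2,1,115,0],[0.5,2,1,115,0],[0,2,1,115,0],[0,2,1,115,0],[0,2,1,115,0],[0,2,1,115,0],[0,2,1,115,0]],
  ],
)

```text
time_s: 3.17
eef_pos: [0.54, 0.4209, 0.008]
eef_rot: [0.001, -0.039, 0.999, 0.001]
wrist_force: [-0.4, 0.0, -0.5]
opening: -0.001
grasp_force: 0.0
```

>>> move_arm(
  series=[
    [[0,0,0,0,0],[0,0,0,0,0],[0,0,0,-15,0],[0,0,0,-35,0],[0,0,0,-65,0],[0,0,0,-100,0],[0,0,0,-120,0],[0,0,0,-120,0],[0,0,0,-120,0],[0,0,0,-120,0]],
  ],
)

```text
time_s: 4.0
eef_pos: [0.5386, 0.4199, 0.126]
eef_rot: [-0.0, -0.039, 0.999, -0.0]
wrist_force: [0.2, -0.4, 0.2]
opening: -0.001
grasp_force: 0.0
```

```bash
python3 go.py 520 -190 120 -1; python3 - <<'E'
from h import *
p,_=camera("scene"); 
uv=w2p([[.54,.42,.12]],"scene")[0].astype(int);print(uv)
cv2.imwrite("pics/c.png",cv2.resize(p[max(0,uv[1]-90):uv[1]+110,max(0,uv[0]-120):uv[0]+120],None,fx=2.5,fy=2.5))
E
```

```text
t 4.0 pos [538.6 419.9 126. ] yaw 4.5 tilt [-0. -0. -1.] open -0.0 gf 0.0 F [ 0.2 -0.4  0.2]
shift [  66.3 -606.6    6.2] turn 0.096 n 14.6
[494 210]
```

View pics/c.png

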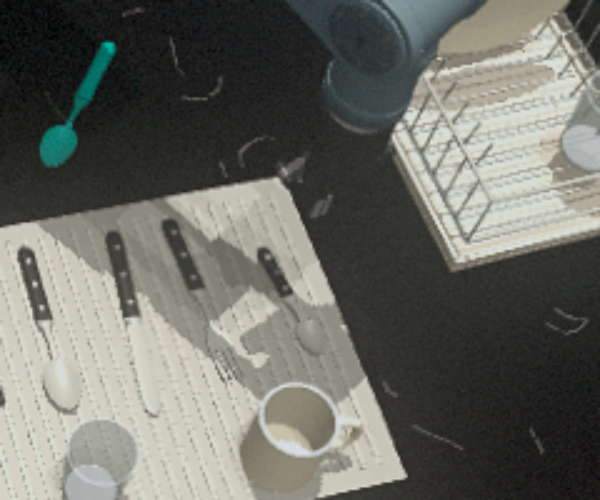

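The teaspoon is still on the mat at about crop (275,272), so the fingers shut without it. I'll check whether the height or the position was off.

```bash
python3 - <<'E'
from h import *
p,d=camera("scene")
m=(p.max(2)<70).astype(np.uint8);n,lab,st,ce=cv2.connectedComponentsWithStats(m,connectivity=4)
for k,c in dict(tea=(526,418),fork=(478,328),knife=(486,256),tab=(472,161)).items():
    uv=w2p([[c[0]/1000,c[1]/1000,.012]],"scene")[0]
    i,j=np.round(uv).astype(int)
    best=[(np.round(ce[l]),st[l,4]) for l in range(1,n) if 40<st[l,4]<800 and np.hypot(*(ce[l]-uv))<15]
    print(k,np.round(uv,1),best,[np.round(atz([b[0]],"scene",.011)[0]*1000,1) for b in best])
# depth-based tip of the fingers: lowest points near the tool
o=ctrl.get_obs();e=np.array(o["eef_pos"])
vv,uu=np.nonzero(d>0);P=atd(np.c_[uu,vv],"scene",d[vv,uu])
k=(np.hypot(P[:,0]-e[0],P[:,1]-e[1])<.06)&(P[:,2]>.05)
print(e,np.round(np.percentile(P[k,2],[0,2,5,50]),3),k.sum())
q=P[k];q=q[q[:,2]<np.percentile(q[:,2],10)];print(np.round(q.mean(0),3))
E
```

```text
tea [482.5 228.2] [(array([483., 229.]), np.int32(69))] [array([528.3, 418.9,  11. ])]
fork [445.5 220.8] [(array([446., 221.]), np.int32(138))] [array([478.5, 329.5,  11. ])]
knife [421.6 229.1] [(array([420., 221.]), np.int32(71))] [array([460.3, 260.6,  11. ])]
tab [386.5 232.6] [] []
[0.53801866 0.41955099 0.12446745] [0.154 0.195 0.216 0.431] 3602
[0.55  0.417 0.213]
```

Position agrees in both cameras, so the fingertips were too high: they stand back when partly open. I'll go lower and narrower this time.

>>> move_arm(
  series=[
    [[0.35,-2,1,30,0],[0.35,-2,1,60,0],[0.35,-2,1,90,0],[0.35,-2,1,110,0],[0.35,-2,1,118,0],[0.35,-2,1,121,0],[0.35,-2,1,122,0],[0.35,-2,1,122,0],[0.35,-2,1,122,0],[0.35,-2,1,122,0]],
  ],
)

```text
time_s: 4.93
eef_pos: [0.5421, 0.4219, 0.0059]
eef_rot: [0.001, -0.039, 0.999, 0.001]
wrist_force: [-0.3, -0.0, -0.7]
opening: 0.343
grasp_force: 0.0
```

```bash
python3 go.py 541 418.5 3 4.5
```

```text
t 4.93 pos [542.1 421.9   5.9] yaw 4.5 tilt [ 0.003  0.001 -1.   ] open 0.34 gf 0.0 F [-0.3 -0.  -0.7]
shift [ 1.4 -3.3  2.9] turn -0.0 n 0.1
```

>>> move_arm(
  series=[
    [[0.35,1,-3,2,0],[0.35,1,-3,4,0],[0.35,1,-3,4,0],[0.35,1,-3,4,0],[0,1,-3,4,0],[0,1,-3,4,0],[0,1,-3,4,0],[0,1,-3,4,0],[0,1,-3,4,0],[0,1,-3,4,0]],
  ],
)

```text
time_s: 5.77
eef_pos: [0.5402, 0.4182, 0.0]
eef_rot: [0.0, -0.039, 0.999, -0.0]
wrist_force: [0.3, 0.9, -0.4]
opening: 0.005
grasp_force: 0.0
```

```bash
python3 - <<'E'
from h import *
p,_=camera("scene"); q,_=camera("top")
g=lambda x:np.clip(255*(x/255.)**.5,0,255).astype(np.uint8)
a=cv2.resize(g(p[160:270,420:530]),(540,540),interpolation=2);b=cv2.resize(g(q[130:240,70:180]),(540,540),interpolation=2)
print(w2p([[.54,.418,.01]],"scene"),w2p([[.54,.418,.01]],"top"),ctrl.get_obs()["eef_pos"])
cv2.imwrite("pics/d.png",cv2.resize(np.hstack([a,b]),(800,400)))
E
```

```text
[[484.26534613 232.8680661 ]] [[125.90807943 205.64961517]] [5.40200467e-01 4.18200117e-01 9.47443880e-06]
```

View pics/d.png

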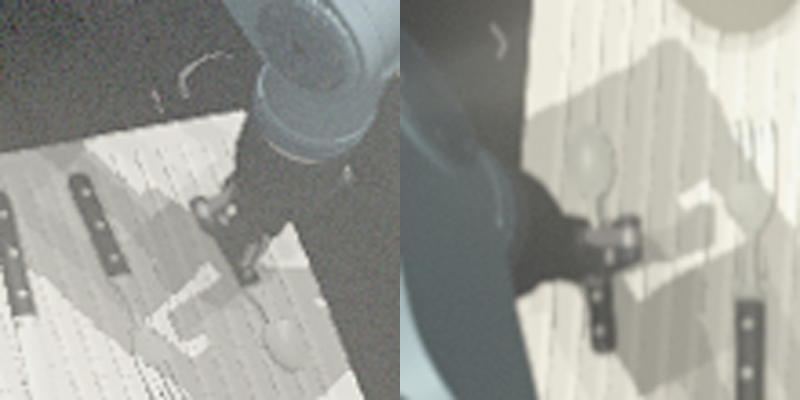

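```bash
python3 - <<'E'
from h import *
g=lambda x:np.clip(255*(x/255.)**.45,0,255).astype(np.uint8)
p,d=camera("scene"); q,e=camera("top")
P=lambda n,d,u,v:atd([[u,v]],n,[d[v,u]])[0]*1000
print("top z map, rows 190..222, cols 114..142")
for v in range(186,226,3): print(v,[ (int(P("top",e,u,v)[2]) if e[v,u]>0 else -1) for u in range(114,144,2)])
print("scene")
for v in range(212,248,3): print(v,[ (int(P("scene",d,u,v)[2]) if d[v,u]>0 else -1) for u in range(470,504,2)])
a=cv2.resize(g(p[205:250,462:507]),(400,400),interpolation=2);b=cv2.resize(g(q[180:225,105:150]),(400,400),interpolation=2)
cv2.imwrite("pics/e.png",np.hstack([a,b]))
E
```

```text
top z map, rows 190..222, cols 114..142
186 [2, 2, 2, 0, 15, 8, 6, 3, 2, 0, 3, 2, 5, 1, 0]
189 [164, 154, 146, 141, 10, 11, 0, 5, 122, 120, 122, 7, 3, 2, 1]
192 [165, 156, 146, 139, 137, 129, 133, 127, 120, 122, 121, 115, 0, 1, 2]
195 [164, 154, 148, 138, -1, 135, 127, 127, 126, 120, 119, 117, 0, 4, 2]
198 [159, 150, 145, 145, 136, 86, 108, 115, 120, 121, 123, 116, 4, 4, 1]
201 [126, 124, 125, 81, 85, 85, 101, 116, 114, 117, 116, 113, 1, 5, 0]
204 [120, 107, 97, 85, 62, 87, 89, 85, 85, 4, 3, 8, 1, 3, -1]
207 [5, 53, 49, 49, 49, 42, 8, 8, 5, 0, 3, 3, 0, 5, 3]
210 [3, 1, 0, 4, 15, 10, 11, 10, 4, 0, 2, 2, 0, 0, 3]
213 [3, 3, 8, -2, 7, 12, 13, 9, 3, 0, 1, 2, 2, 0, 3]
216 [3, 3, 5, 1, 9, 13, 6, 8, 5, 2, 2, 3, 5, 0, 4]
219 [2, 3, 6, 5, 14, 13, 14, 10, 2, 0, 5, 5, 2, 2, 5]
222 [1, 1, 1, 3, 8, 11, 11, 8, 0, 0, 4, 4, 3, 2, 0]
225 [0, 4, 1, 2, 4, 10, 13, 11, 3, 3, 3, 1, 3, 4, 4]
scene
212 [2, -4, -1, 3, 0, 2, 133, 138, 150, 151, 152, 169, 166, 169, 177, 180, 177]
215 [-1, 118, 120, 120, 123, 130, 144, 134, 141, 135, 134, 132, 139, 164, 165, 163, 165]
218 [7, 4, 117, 119, 125, 123, 0, 85, 126, 123, 124, 125, 127, 127, 106, 112, 111]
221 [-1, 4, 4, 118, 123, 118, 98, 83, 80, 95, 112, 111, 104, 96, 96, 91, 79]
224 [2, 5, 0, -1, 103, 99, 89, 94, 75, 81, 80, 63, 71, 1, 4, 0, -2]
227 [3, 2, 8, 2, 1, 3, 76, 50, 59, 61, 61, 59, 2, -2, 3, 0, -5]
230 [8, 2, -2, 1, 5, 0, 9, 42, 35, 46, 36, 8, 2, 0, 0, 1, 4]
233 [3, 8, 0, -2, 1, 2, 3, 10, 16, 5, 2, 7, 0, 3, 4, 0, 4]
236 [-2, 6, 2, 4, 8, 0, 3, 2, 12, 14, 15, 2, 0, 0, 3, 0, 5]
239 [-2, -2, 2, -3, 2, 0, 1, 0, 5, 9, 8, 6, 3, -1, 5, 7, 5]
242 [-2, 2, 4, 8, 0, 1, 8, 2, 1, 4, 8, 12, 1, 0, 0, 5, 7]
245 [2, -1, 0, 4, 5, 1, 7, -1, 9, 5, 0, 12, 8, 6, 0, -1, -3]
```

View pics/e.png

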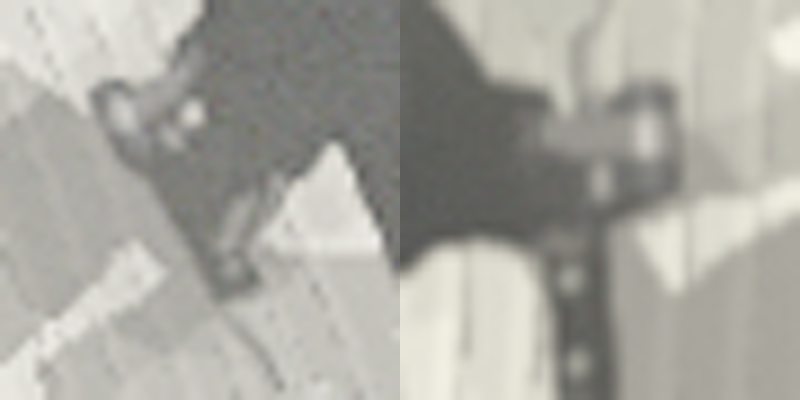

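```bash
python3 - <<'E'
from h import *
for n in("scene","top"):
    p,d=camera(n);vv,uu=np.nonzero(d>0);P=atd(np.c_[uu,vv],n,d[vv,uu])*1000
    k=(abs(P[:,0]-540)<50)&(abs(P[:,1]-418)<60)
    for lo,hi in((15,25),(25,35),(35,50),(50,70),(70,90),(90,110)):
        s=k&(P[:,2]>lo)&(P[:,2]<hi)
        if s.sum(): print(n,lo,hi,s.sum(),np.round(np.percentile(P[s,:2],[5,50,95],axis=0)).tolist())
print(ctrl.get_obs()["opening"])
E
```

```text
scene 15 25 13 [[539.0, 414.0], [561.0, 421.0], [580.0, 427.0]]
scene 25 35 2 [[549.0, 411.0], [549.0, 412.0], [550.0, 413.0]]
scene 35 50 31 [[540.0, 405.0], [550.0, 414.0], [553.0, 424.0]]
scene 50 70 27 [[547.0, 405.0], [550.0, 416.0], [553.0, 429.0]]
scene 70 90 73 [[539.0, 390.0], [553.0, 406.0], [556.0, 454.0]]
scene 90 110 85 [[549.0, 376.0], [555.0, 421.0], [561.0, 463.0]]
top 15 25 10 [[501.0, 416.0], [515.0, 421.0], [575.0, 424.0]]
top 25 35 2 [[532.0, 411.0], [534.0, 414.0], [536.0, 417.0]]
top 35 50 12 [[531.0, 409.0], [533.0, 411.0], [536.0, 421.0]]
top 50 70 10 [[531.0, 407.0], [531.0, 415.0], [536.0, 421.0]]
top 70 90 47 [[531.0, 384.0], [536.0, 395.0], [543.0, 407.0]]
top 90 110 40 [[527.0, 368.0], [534.0, 388.0], [537.0, 406.0]]
-0.0006348713648976791
```

Depth shows the finger ends about 30 mm above where the TCP reading says (x and y agree). I'll trust the images, open, and lower in small steps while watching the force.

>>> move_arm(
  series=[
    [[0.4,0,2,0,0],[0.4,0,2,0,0],[0.4,0,2,0,0],[0.4,0,2,3,0],[0.4,0,2,6,0],[0.4,0,2,9,0],[0.4,0,2,12,0],[0.4,0,2,15,0],[0.4,0,2,15,0],[0.4,0,2,15,0]],
  ],
)

```text
time_s: 6.9
eef_pos: [0.5398, 0.4201, -0.0154]
eef_rot: [-0.0, -0.039, 0.999, -0.0]
wrist_force: [0.2, 0.5, 0.1]
opening: 0.401
grasp_force: 0.0
```

```bash
cat > tip.py <<'E'
from h import *
o=ctrl.get_obs();e=1000*np.array(o["eef_pos"]);print(np.round(e,1),round(o["opening"],2),np.round(o["wrist_force"],1),np.round(o["q"],3).tolist())
for n in("scene","top"):
    p,d=camera(n);vv,uu=np.nonzero(d>0);P=atd(np.c_[uu,vv],n,d[vv,uu])*1000
    k=(abs(P[:,0]-e[0])<30)&(abs(P[:,1]-e[1])<60)
    for lo in range(0,80,8):
        s=k&(P[:,2]>lo+e[2])&(P[:,2]<=lo+8+e[2])
        if s.sum(): print(n,round(lo+e[2]),s.sum(),np.round(np.percentile(P[s,:2],[5,50,95],axis=0)).astype(int).tolist())
E
python3 tip.py
```

```text
[539.8 420.1 -15.4] 0.4 [0.2 0.5 0.1] [0.488, 0.657, 1.427, 0.0, 1.059, -1.161]
scene -7 153 [[517, 365], [546, 408], [567, 476]]
scene 1 373 [[515, 364], [549, 398], [567, 472]]
scene 9 76 [[524, 373], [549, 421], [566, 440]]
scene 17 19 [[532, 398], [548, 437], [553, 444]]
scene 25 21 [[535, 391], [547, 436], [553, 439]]
scene 33 29 [[531, 392], [547, 437], [553, 444]]
scene 41 12 [[539, 394], [548, 435], [554, 443]]
scene 49 20 [[535, 393], [549, 436], [554, 442]]
scene 57 27 [[538, 382], [551, 439], [554, 463]]
top -7 122 [[514, 364], [529, 390], [565, 461]]
top 1 573 [[512, 363], [529, 388], [564, 455]]
top 9 80 [[511, 413], [522, 419], [535, 426]]
top 17 9 [[525, 395], [534, 399], [537, 437]]
top 25 11 [[530, 394], [533, 436], [537, 439]]
top 33 7 [[530, 395], [533, 402], [535, 439]]
top 41 3 [[533, 393], [533, 396], [537, 398]]
top 49 2 [[537, 389], [537, 389], [538, 389]]
top 57 11 [[532, 373], [534, 390], [538, 396]]
```

>>> move_arm(
  series=[
    [[0.4,0,-1,2,0],[0.4,0,-1,4,0],[0.4,0,-1,6,0],[0.4,0,-1,8,0],[0.4,0,-1,10,0],[0.4,0,-1,10,0],[0.4,0,-1,10,0],[0.4,0,-1,10,0],[0.4,0,-1,10,0],[0.4,0,-1,10,0]],
  ],
)

```text
time_s: 7.83
eef_pos: [0.5402, 0.4193, -0.0248]
eef_rot: [0.0, -0.039, 0.999, 0.0]
wrist_force: [0.2, -0.4, 0.1]
opening: 0.398
grasp_force: 0.0
```

>>> move_arm(
  series=[
    [[0,0,0,0,0],[0,0,0,0,0],[0,0,0,0,0],[0,0,0,0,0],[0,0,0,0,0],[0,0,0,0,0],[0,0,0,0,0],[0,0,0,0,0],[0,0,0,0,0],[0,0,0,0,0]],
  ],
)

```text
time_s: 8.67
eef_pos: [0.5405, 0.4194, -0.0246]
eef_rot: [0.0, -0.039, 0.999, 0.0]
wrist_force: [-1.5, 0.5, 5.0]
opening: 0.162
grasp_force: 60.0
```

Gripped. Now lift.

>>> move_arm(
  series=[
    [[0,0,0,-5,0],[0,0,0,-15,0],[0,0,0,-30,0],[0,0,0,-50,0],[0,0,0,-75,0],[0,0,0,-100,0],[0,0,0,-110,0],[0,3,-30,-110,0.02],[0,6,-65,-110,0.04],[0,10,-100,-110,0.05]],
  ],
)

```text
time_s: 9.5
eef_pos: [0.5377, 0.3182, 0.0857]
eef_rot: [0.001, -0.015, 1.0, 0.0]
wrist_force: [0.9, -0.5, 0.0]
opening: 0.161
grasp_force: 59.3
```

```bash
python3 go.py 520 -190 85 -1; python3 - <<'E'
# tray geometry from depth: rims (z>30) in the top view
from h import *
p,d=camera("top");vv,uu=np.nonzero(d>0);P=atd(np.c_[uu,vv],"top",d[vv,uu])*1000
P=P[(P[:,0]>350)&(P[:,0]<720)&(P[:,1]<-10)&(P[:,1]>-510)&(P[:,2]>24)&(P[:,2]<60)]
for x0 in(440,480,600,630):
    s=P[abs(P[:,0]-x0)<15];h,b=np.histogram(s[:,1],np.arange(-500,-20,4));print(x0,[(int(b[i])+2,int(h[i])) for i in range(len(h)) if h[i]>5])
for c in(-75,-190,-300,-410):
    s=P[abs(P[:,1]-c)<20];h,b=np.histogram(s[:,0],np.arange(380,700,4));print(c,[(int(b[i])+2,int(h[i])) for i in range(len(h)) if h[i]>5])
E
```

```text
t 9.5 pos [537.7 318.2  85.7] yaw 1.7 tilt [ 0.001  0.    -1.   ] open 0.16 gf 59.3 F [ 0.9 -0.5  0. ]
shift [ 3.250e+01 -5.075e+02  5.000e-01] turn 0.047 n 12.2
440 [(-482, 13), (-478, 67), (-474, 8), (-470, 18), (-466, 18), (-462, 21), (-458, 21), (-374, 44), (-370, 12), (-366, 56), (-362, 7), (-358, 19), (-354, 22), (-350, 22), (-346, 22), (-262, 40), (-258, 9), (-254, 6), (-150, 7), (-142, 41), (-134, 11), (-130, 20), (-126, 24), (-122, 28), (-118, 27), (-38, 28)]
480 [(-482, 16), (-478, 55), (-470, 22), (-466, 24), (-462, 29), (-458, 30), (-454, 8), (-374, 55), (-366, 57), (-358, 20), (-354, 26), (-350, 26), (-346, 30), (-342, 13), (-262, 44), (-258, 20), (-254, 23), (-246, 17), (-242, 24), (-238, 22), (-234, 20), (-154, 9), (-150, 23), (-142, 39), (-134, 14), (-130, 27), (-126, 21), (-122, 24), (-118, 24), (-38, 28)]
600 [(-482, 34), (-478, 52), (-474, 28), (-470, 19), (-466, 9), (-462, 9), (-454, 9), (-450, 14), (-446, 20), (-442, 13), (-378, 12), (-374, 46), (-370, 7), (-366, 54), (-358, 7), (-354, 6), (-350, 9), (-346, 6), (-342, 7), (-338, 8), (-334, 13), (-262, 42), (-258, 18), (-254, 27), (-242, 10), (-238, 9), (-234, 6), (-230, 9), (-226, 10), (-150, 28), (-146, 14), (-142, 28), (-138, 10), (-134, 26), (-130, 21), (-126, 22), (-122, 27), (-118, 27), (-38, 27)]
630 [(-482, 26), (-478, 43), (-470, 11), (-466, 14), (-462, 11), (-458, 16), (-454, 12), (-450, 8), (-446, 6), (-374, 50), (-366, 49), (-354, 14), (-350, 6), (-346, 8), (-342, 7), (-334, 10), (-262, 29), (-258, 13), (-254, 26), (-246, 8), (-242, 7), (-238, 8), (-234, 6), (-230, 6), (-226, 8), (-222, 8), (-218, 6), (-202, 6), (-198, 6), (-190, 7), (-182, 6), (-170, 6), (-162, 6), (-150, 20), (-146, 14), (-142, 28), (-138, 6), (-134, 23), (-130, 22), (-126, 23), (-122, 23), (-118, 17), (-38, 28)]
-75 [(414, 39), (666, 59), (670, 9)]
-190 [(446, 16), (450, 19), (634, 55)]
-300 [(410, 37), (662, 60)]
-410 [(410, 18), (662, 55)]
```

>>> move_arm(
  series=[
    [[0,3,-41,0,0.01],[0,5,-82,0,0.02],[0,8,-123,0,0.03],[0,10,-164,0,0.03],[0,13,-205,0,0.03],[0,16,-246,0,0.03],[0,18,-287,0,0.03],[0,21,-328,0,0.03],[0,23,-369,0,0.03],[0,26,-410,0,0.03]],
  ],
)

```text
time_s: 10.38
eef_pos: [0.5232, -0.0938, 0.0855]
eef_rot: [0.0, 0.001, 1.0, -0.0]
wrist_force: [0.7, 1.4, -0.5]
opening: 0.157
grasp_force: 59.3
```

```bash
python3 go.py 521 -190 20 0
```

```text
t 10.38 pos [523.2 -93.8  85.5] yaw -0.1 tilt [ 0.001 -0.    -1.   ] open 0.16 gf 59.3 F [ 0.7  1.4 -0.5]
shift [  2.1 -96.2  65.5] turn -0.002 n 2.8
```

>>> move_arm(
  series=[
    [[0,1,-35,0,0],[0,2,-70,0,0],[0,2,-96,0,0],[0,2,-96,0,0],[0,2,-96,20,0],[0,2,-96,40,0],[0,2,-96,55,0],[0,2,-96,65,0],[0,2,-96,65,0],[0,2,-96,65,0]],
  ],
)

```text
time_s: 11.22
eef_pos: [0.5212, -0.1873, 0.0199]
eef_rot: [-0.0, 0.001, 1.0, 0.0]
wrist_force: [-0.6, -0.8, 0.6]
opening: 0.162
grasp_force: 59.3
```

```bash
python3 go.py 521 -190 -15 0; python3 - <<'E'
from h import *
g=lambda x:np.clip(255*(x/255.)**.6,0,255).astype(np.uint8)
p,d=camera("scene"); q,e=camera("top")
u,v=w2p([[.55,-.19,.05]],"scene")[0].astype(int);s,t=w2p([[.54,-.19,.05]],"top")[0].astype(int)
a=cv2.resize(g(p[v-50:v+50,u-50:u+50]),(400,400),interpolation=2);b=cv2.resize(g(q[t-50:t+50,s-50:s+50]),(400,400),interpolation=2)
cv2.imwrite("pics/f.png",np.hstack([a,b]))
E
```

```text
t 11.22 pos [ 521.2 -187.3   19.9] yaw -0.1 tilt [-0.001  0.001 -1.   ] open 0.16 gf 59.3 F [-0.6 -0.8  0.6]
shift [ 0.1 -2.7 34.9] turn -0.001 n 0.8
```

View pics/f.png

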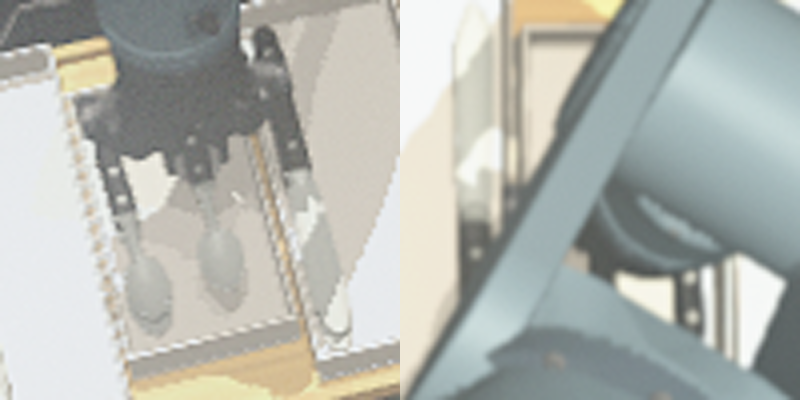

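The teaspoon is held level over the free side of its tray, with its bowl at (222,255) beside the fixed bowls at (150,285). I'll lower it now.

>>> move_arm(
  series=[
    [[0,0,-1,8,0],[0,0,-1,16,0],[0,0,-1,24,0],[0,0,-1,29,0],[0,0,-1,32,0],[0,0,-1,33,0],[0,0,-1,34,0],[0,0,-1,35,0],[0,0,-1,35,0],[0,0,-1,35,0]],
  ],
)

```text
time_s: 12.15
eef_pos: [0.5215, -0.1889, -0.0148]
eef_rot: [0.0, 0.001, 1.0, -0.0]
wrist_force: [0.1, -0.1, -0.7]
opening: 0.159
grasp_force: 59.3
```

```bash
python3 go.py 521 -190 -15 0
```

```text
t 12.15 pos [ 521.5 -188.9  -14.8] yaw -0.1 tilt [ 0. -0. -1.] open 0.16 gf 59.3 F [ 0.1 -0.1 -0.7]
shift [ 0.5 -1.1  0.2] turn -0.002 n 0.0
```

>>> move_arm(
  series=[
    [[0,0,0,1,0],[0,0,0,2,0],[0.1,0,0,2,0],[0.3,0,0,2,0],[0.38,0,0,2,0],[0.38,0,0,2,0],[0.38,0,0,2,0],[0.38,0,0,-15,0],[0.38,0,0,-45,0],[0.38,0,0,-80,0]],
  ],
)

```text
time_s: 12.98
eef_pos: [0.5195, -0.1877, 0.0639]
eef_rot: [-0.002, 0.001, 1.0, 0.001]
wrist_force: [0.2, -0.4, 1.3]
opening: 0.381
grasp_force: 0.0
```

```bash
python3 go.py 507 328.5 85 1
```

```text
t 12.98 pos [ 519.5 -187.7   63.9] yaw -0.1 tilt [-0.004  0.003 -1.   ] open 0.38 gf 0.0 F [ 0.2 -0.4  1.3]
shift [ 13.6 516.3 -19.7] turn -0.019 n 12.4
```

>>> move_arm(
  series=[
    [[0.4,1,10,-20,0],[0.4,2,51,-20,0],[0.4,3,92,-20,0],[0.4,4,133,-20,0],[0.4,6,174,-20,0],[0.4,7,215,-20,0],[0.4,8,256,-20,0],[0.4,9,297,-20,0],[0.4,10,338,-20,-0.01],[0.4,12,379,-20,-0.017]],
  ],
)

```text
time_s: 13.82
eef_pos: [0.5098, 0.1922, 0.0853]
eef_rot: [0.0, -0.008, 1.0, 0.0]
wrist_force: [1.1, 0.2, -0.4]
opening: 0.404
grasp_force: 0.0
```

```bash
python3 go.py 507 328.5 30 1; python3 - <<'E'
from m import *
p,_=camera("top")
for k,v in handles(p,["fork","tablespoon","knife","peeler"]).items(): print(k,*v)
cv2.imwrite("pics/g.png",cv2.resize(p[140:260,380:500],(480,480),interpolation=2))
E
```

```text
t 13.82 pos [509.8 192.2  85.3] yaw 0.9 tilt [ 0.001  0.    -1.   ] open 0.4 gf 0.0 F [ 1.1  0.2 -0.4]
shift [  0.7 136.3  55.3] turn -0.002 n 3.5
fork [402.3 -31.3] 80.3 194215 [-699.8  821.1] [ 995.8 1412.2] [460.6   2. ]
tablespoon [402.3 -31.3] 80.3 194215 [-699.8  821.1] [ 995.8 1412.2] [460.6   2. ]
peeler [488.   66.9] -4.9 216 [-39.8  40.6] [14.7 80.4] [488.3  66.8]
```

View pics/g.png

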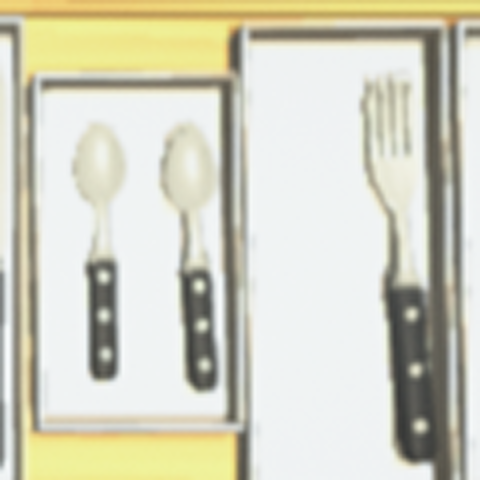

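The teaspoon lies flat in its tray, handle at (102,320) in the crop. The fork is next.

>>> move_arm(
  series=[
    [[0.4,1,35,0,0],[0.4,1,75,0,0],[0.4,1,110,0,0],[0.4,1,136,0,0],[0.4,1,136,0,0],[0.4,1,136,30,0],[0.4,1,136,60,0],[0.4,1,136,75,0],[0.4,1,136,75,0],[0.4,1,136,75,0]],
  ],
)

```text
time_s: 14.7
eef_pos: [0.5063, 0.3252, 0.0093]
eef_rot: [-0.001, -0.007, 1.0, -0.001]
wrist_force: [-0.1, 0.4, 0.2]
opening: 0.397
grasp_force: 0.0
```

```bash
python3 go.py 507 328.5 -25 1; python3 tip.py | grep scene
```

```text
t 14.7 pos [506.3 325.2   9.3] yaw 0.8 tilt [-0.002 -0.001 -1.   ] open 0.4 gf 0.0 F [-0.1  0.4  0.2]
shift [-0.8  3.3 34.3] turn -0.003 n 0.8
scene 9 95 [[487, 285], [514, 330], [533, 347]]
scene 17 10 [[497, 324], [506, 326], [517, 334]]
scene 33 6 [[497, 302], [511, 344], [514, 347]]
scene 41 11 [[499, 301], [511, 343], [518, 346]]
scene 49 26 [[500, 296], [513, 342], [518, 353]]
scene 57 24 [[500, 294], [513, 341], [519, 345]]
scene 65 25 [[501, 294], [516, 310], [519, 352]]
scene 73 26 [[501, 294], [511, 344], [518, 360]]
scene 81 32 [[500, 282], [517, 303], [522, 354]]
```

>>> move_arm(
  series=[
    [[0.4,0,2,10,0],[0.4,0,2,20,0],[0.4,0,2,28,0],[0.4,0,2,34,0],[0.4,0,2,34,0],[0,0,2,34,0],[0,0,2,34,0],[0,0,2,34,0],[0,0,2,34,0],[0,0,2,34,0]],
  ],
)

```text
time_s: 15.63
eef_pos: [0.5072, 0.3283, -0.0237]
eef_rot: [0.0, -0.008, 1.0, 0.0]
wrist_force: [0.1, 0.2, -0.3]
opening: 0.183
grasp_force: 60.7
```

>>> move_arm(
  series=[
    [[0,0,0,0,0],[0,0,0,0,0],[0,0,0,-8,0],[0,0,0,-20,0],[0,0,0,-40,0],[0,0,0,-70,0],[0,0,0,-100,0],[0,0,0,-110,0],[0,0,-20,-110,0.01],[0,0,-60,-110,0.017]],
  ],
)

```text
time_s: 16.47
eef_pos: [0.5091, 0.271, 0.0887]
eef_rot: [0.003, -0.001, 1.0, 0.001]
wrist_force: [0.7, -0.9, 0.4]
opening: 0.185
grasp_force: 60.8
```

```bash
python3 go.py 512 -301 85 0
```

```text
t 16.47 pos [509.1 271.   88.7] yaw 0.1 tilt [ 0.005  0.003 -1.   ] open 0.18 gf 60.8 F [ 0.7 -0.9  0.4]
shift [  -1.8 -572.     2.2] turn 0.002 n 13.7
```

>>> move_arm(
  series=[
    [[0,0,-41,0,0],[0,0,-82,0,0],[0,0,-123,0,0],[0,0,-164,0,0],[0,0,-205,0,0],[0,0,-246,0,0],[0,-1,-287,0,0],[0,-2,-328,0,0],[0,-3,-369,0,0],[0,-4,-410,0,0]],
  ],
)

```text
time_s: 17.3
eef_pos: [0.5109, -0.1439, 0.0868]
eef_rot: [0.001, 0.001, 1.0, -0.0]
wrist_force: [1.6, -0.3, -0.3]
opening: 0.188
grasp_force: 60.8
```

>>> move_arm(
  series=[
    [[0,0,-41,0,0],[0,0,-82,0,0],[0,0,-123,0,0],[0,0,-155,0,0],[0,0,-160,0,0],[0,0,-160,15,0],[0,0,-160,35,0],[0,0,-160,55,0],[0,0,-160,60,0],[0,0,-160,60,0]],
  ],
)

```text
time_s: 18.13
eef_pos: [0.5096, -0.3002, 0.0245]
eef_rot: [-0.001, 0.001, 1.0, 0.001]
wrist_force: [0.3, -0.5, -1.1]
opening: 0.187
grasp_force: 60.8
```

```bash
python3 go.py 512 -301 -16 0; python3 - <<'E'
from h import *
g=lambda x:np.clip(255*(x/255.)**.6,0,255).astype(np.uint8)
p,d=camera("scene")
u,v=w2p([[.55,-.30,.05]],"scene")[0].astype(int)
cv2.imwrite("pics/i.png",cv2.resize(g(p[v-60:v+60,u-60:u+60]),(480,480),interpolation=2))
E
```

```text
t 18.13 pos [ 509.6 -300.2   24.5] yaw -0.1 tilt [-0.003  0.003 -1.   ] open 0.19 gf 60.8 F [ 0.3 -0.5 -1.1]
shift [-2.5 -0.9 40.4] turn -0.001 n 1.0
```

View pics/i.png

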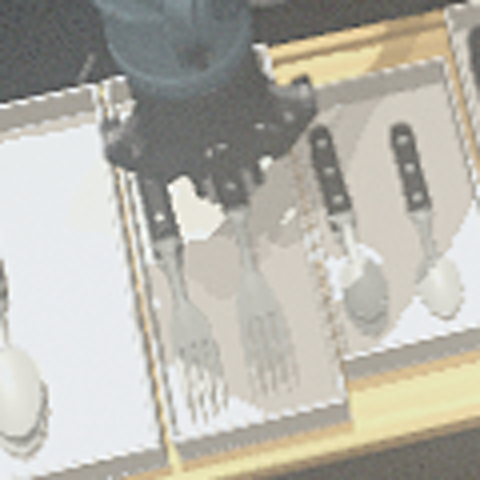

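The fork hangs level over the free side of the fork tray, head at (265,350). I'll lower it, release and lift.

>>> move_arm(
  series=[
    [[0,-1,-1,10,0],[0,-1,-1,20,0],[0,-1,-1,30,0],[0,-1,-1,35,0],[0,-1,-1,38,0],[0,-1,-1,40,0],[0,-1,-1,40,0],[0,-1,-1,41,0],[0,-1,-1,42,0],[0,-1,-1,42,0]],
  ],
)

```text
time_s: 19.02
eef_pos: [0.512, -0.303, -0.0158]
eef_rot: [0.0, 0.001, 1.0, -0.0]
wrist_force: [-0.5, 0.4, -0.9]
opening: 0.18
grasp_force: 60.8
```

>>> move_arm(
  series=[
    [[0.1,0,0,0,0],[0.25,0,0,0,0],[0.38,0,0,0,0],[0.38,0,0,0,0],[0.38,0,0,0,0],[0.38,0,0,-15,0],[0.38,0,0,-45,0],[0.38,0,0,-80,0],[0.4,0,0,-100,0],[0.4,0,40,-100,0]],
  ],
)

```text
time_s: 19.85
eef_pos: [0.5159, -0.2711, 0.0908]
eef_rot: [0.005, 0.003, 1.0, -0.005]
wrist_force: [1.8, -0.2, 1.2]
opening: 0.398
grasp_force: 0.0
```

```bash
python3 go.py 522.5 251 85 -8.1
```

```text
t 19.85 pos [ 515.9 -271.1   90.8] yaw -0.4 tilt [ 0.01  -0.011 -1.   ] open 0.4 gf 0.0 F [ 1.8 -0.2  1.2]
shift [-3.200e+00  5.222e+02  3.000e-01] turn 0.135 n 12.5
```

>>> move_arm(
  series=[
    [[0.4,0,41,0,0],[0.4,-1,82,0,0.02],[0.4,-2,123,0,0.04],[0.4,-3,164,0,0.06],[0.4,-4,205,0,0.08],[0.4,-5,246,0,0.1],[0.4,-6,287,0,0.12],[0.4,-7,328,0,0.14],[0.4,-8,369,0,0.14],[0.4,-9,410,0,0.14]],
  ],
)

```text
time_s: 20.68
eef_pos: [0.5214, 0.1492, 0.0844]
eef_rot: [0.0, 0.071, 0.997, 0.0]
wrist_force: [0.5, -1.0, -0.3]
opening: 0.399
grasp_force: 0.0
```

```bash
python3 go.py 522.5 251 10 -8.1
```

```text
t 20.68 pos [521.4 149.2  84.4] yaw -8.1 tilt [ 0.001  0.    -1.   ] open 0.4 gf 0.0 F [ 0.5 -1.  -0.3]
shift [ 13.4 100.9  74.4] turn -0.001 n 3.0
```

>>> move_arm(
  series=[
    [[0.4,5,35,0,0],[0.4,9,70,0,0],[0.4,13,100,0,0],[0.4,13,101,0,0],[0.4,13,101,20,0],[0.4,13,101,45,0],[0.4,13,101,65,0],[0.4,13,101,75,0],[0.4,13,101,75,0],[0.4,13,101,75,0]],
  ],
)

```text
time_s: 21.52
eef_pos: [0.523, 0.2486, 0.009]
eef_rot: [-0.0, 0.071, 0.997, -0.0]
wrist_force: [0.6, -0.1, 0.1]
opening: 0.407
grasp_force: 0.0
```

```bash
python3 go.py 522.5 251 -24 -8.1; python3 tip.py | grep scene|head -5
```

```text
t 21.52 pos [523.  248.6   9. ] yaw -8.1 tilt [-0.001 -0.    -1.   ] open 0.41 gf 0.0 F [ 0.6 -0.1  0.1]
shift [ 0.8  2.4 33. ] turn -0.001 n 0.8
scene 9 118 [[497, 214], [526, 254], [549, 271]]
scene 17 16 [[508, 246], [521, 252], [538, 262]]
scene 33 1 [[521, 268], [521, 268], [521, 268]]
scene 41 15 [[522, 222], [530, 267], [538, 273]]
scene 49 25 [[516, 220], [532, 265], [538, 276]]
```

>>> move_arm(
  series=[
    [[0.4,0,2,10,0],[0.4,0,2,20,0],[0.4,0,2,28,0],[0.4,0,2,33,0],[0.4,0,2,33,0],[0,0,2,33,0],[0,0,2,33,0],[0,0,2,33,0],[0,0,2,33,0],[0,0,2,33,0]],
  ],
)

```text
time_s: 22.45
eef_pos: [0.5235, 0.251, -0.0237]
eef_rot: [0.0, 0.071, 0.997, 0.0]
wrist_force: [0.4, -0.8, -0.4]
opening: 0.189
grasp_force: 60.4
```

>>> move_arm(
  series=[
    [[0,0,0,0,0],[0,0,0,0,0],[0,0,0,-8,0],[0,0,0,-20,0],[0,0,0,-40,0],[0,0,0,-70,0],[0,0,0,-100,0],[0,0,0,-110,0],[0,0,-20,-110,-0.02],[0,0,-60,-110,-0.06]],
  ],
)

```text
time_s: 23.28
eef_pos: [0.5166, 0.194, 0.0885]
eef_rot: [0.003, 0.038, 0.999, 0.001]
wrist_force: [0.7, -1.7, -1.5]
opening: 0.191
grasp_force: 60.5
```

```bash
python3 go.py 524 -77 85 0
```

```text
t 23.28 pos [516.6 194.   88.5] yaw -4.4 tilt [ 0.005  0.002 -1.   ] open 0.19 gf 60.5 F [ 0.7 -1.7 -1.5]
shift [ -28.2 -269.6    3. ] turn -0.077 n 6.5
```

>>> move_arm(
  series=[
    [[0,-5,-40,0,-0.02],[0,-9,-80,0,-0.04],[0,-14,-120,0,-0.06],[0,-18,-160,0,-0.08],[0,-23,-200,0,-0.08],[0,-27,-240,0,-0.08],[0,-30,-267,0,-0.08],[0,-30,-267,20,-0.08],[0,-30,-267,45,-0.08],[0,-30,-267,60,-0.08]],
  ],
)

```text
time_s: 24.12
eef_pos: [0.5222, -0.0778, 0.0248]
eef_rot: [-0.0, 0.002, 1.0, 0.0]
wrist_force: [-0.1, 1.4, -1.9]
opening: 0.185
grasp_force: 60.5
```

```bash
python3 go.py 524 -77 -16 0; python3 - <<'E'
from h import *
g=lambda x:np.clip(255*(x/255.)**.6,0,255).astype(np.uint8)
p,d=camera("scene")
u,v=w2p([[.55,-.12,.05]],"scene")[0].astype(int)
cv2.imwrite("pics/j.png",cv2.resize(g(p[v-60:v+60,u-90:u+60]),(600,480),interpolation=2))
E
```

```text
t 24.12 pos [522.2 -77.8  24.8] yaw -0.2 tilt [-0.001  0.    -1.   ] open 0.19 gf 60.5 F [-0.1  1.4 -1.9]
shift [-1.8  0.8 40.8] turn -0.004 n 1.0
```

View pics/j.png

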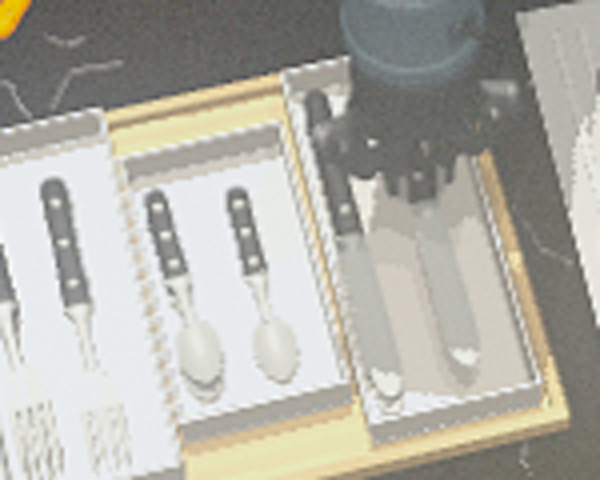

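The knife hangs level over the free side, tip at (465,355). The fork at (85,250) and teaspoon at (255,260) lie well in their trays. I'll lower and release.

>>> move_arm(
  series=[
    [[0,-2,0,10,0],[0,-2,0,20,0],[0,-2,0,30,0],[0,-2,0,35,0],[0,-2,0,38,0],[0,-2,0,40,0],[0,-2,0,40,0],[0,-2,0,41,0],[0,-2,0,41,0],[0,-2,0,41,0]],
  ],
)

```text
time_s: 25.0
eef_pos: [0.5253, -0.0771, -0.0146]
eef_rot: [0.0, 0.001, 1.0, -0.0]
wrist_force: [-0.2, -0.0, -1.2]
opening: 0.186
grasp_force: 60.5
```

>>> move_arm(
  series=[
    [[0.1,0,0,0,0],[0.25,0,0,0,0],[0.38,0,0,0,0],[0.38,0,0,0,0],[0.38,0,0,0,0],[0.38,0,0,-15,0],[0.38,0,0,-45,0],[0.38,0,0,-80,0],[0.4,0,0,-100,0],[0.4,5,40,-100,0]],
  ],
)

```text
time_s: 25.83
eef_pos: [0.5258, -0.0431, 0.0911]
eef_rot: [0.006, 0.004, 1.0, -0.003]
wrist_force: [1.8, -0.7, 0.5]
opening: 0.403
grasp_force: 0.0
```

```bash
python3 go.py 501 159 85 -4.1
```

```text
t 25.83 pos [525.8 -43.1  91.1] yaw -0.4 tilt [ 0.012 -0.006 -1.   ] open 0.4 gf 0.0 F [ 1.8 -0.7  0.5]
shift [ 26.3 201.9   4.7] turn 0.065 n 4.9
```

>>> move_arm(
  series=[
    [[0.4,4,40,0,0.02],[0.4,8,80,0,0.04],[0.4,12,120,0,0.06],[0.4,16,160,0,0.07],[0.4,19,196,0,0.07],[0.4,19,196,20,0.07],[0.4,19,196,45,0.07],[0.4,19,196,65,0.07],[0.4,19,196,75,0.07],[0.4,19,196,75,0.07]],
  ],
)

```text
time_s: 26.67
eef_pos: [0.4991, 0.1589, 0.0076]
eef_rot: [-0.002, 0.036, 0.999, -0.0]
wrist_force: [-1.1, -0.4, -0.5]
opening: 0.4
grasp_force: 0.0
```

```bash
python3 go.py 501 159 -24 -4.1; python3 tip.py | grep scene|head -5
```

```text
t 26.67 pos [499.1 158.9   7.6] yaw -4.1 tilt [-0.005 -0.    -1.   ] open 0.4 gf 0.0 F [-1.1 -0.4 -0.5]
shift [-2.1  0.3 31.6] turn -0.0 n 0.8
scene 8 128 [[473, 109], [501, 161], [526, 201]]
scene 16 28 [[480, 149], [506, 159], [522, 166]]
scene 32 3 [[493, 177], [501, 178], [504, 178]]
scene 40 14 [[492, 135], [507, 177], [512, 186]]
scene 48 19 [[493, 130], [510, 175], [513, 181]]
```

>>> move_arm(
  series=[
    [[0.4,0,1,10,0],[0.4,0,1,20,0],[0.4,0,1,28,0],[0.4,0,1,33,0],[0.4,0,1,33,0],[0,0,1,33,0],[0,0,1,33,0],[0,0,1,33,0],[0,0,1,33,0],[0,0,1,33,0]],
  ],
)

```text
time_s: 27.6
eef_pos: [0.5016, 0.1601, -0.0227]
eef_rot: [0.0, 0.036, 0.999, 0.0]
wrist_force: [0.1, 0.6, -0.8]
opening: 0.183
grasp_force: 59.0
```

>>> move_arm(
  series=[
    [[0,0,0,0,0],[0,0,0,0,0],[0,0,0,-8,0],[0,0,0,-20,0],[0,0,0,-40,0],[0,0,0,-70,0],[0,0,0,-100,0],[0,0,0,-110,0],[0,0,-20,-110,-0.02],[0,0,-60,-110,-0.04]],
  ],
)

```text
time_s: 28.43
eef_pos: [0.4985, 0.1022, 0.0893]
eef_rot: [0.002, 0.013, 1.0, 0.001]
wrist_force: [0.7, -0.8, -0.7]
opening: 0.186
grasp_force: 59.1
```

```bash
python3 go.py 514 -413 85 0
```

```text
t 28.43 pos [498.5 102.2  89.3] yaw -1.5 tilt [ 0.005  0.001 -1.   ] open 0.19 gf 59.1 F [ 0.7 -0.8 -0.7]
shift [ -29.1 -514.6    3.8] turn -0.027 n 12.4
```

>>> move_arm(
  series=[
    [[0,-3,-41,0,-0.01],[0,-5,-82,0,-0.02],[0,-8,-123,0,-0.03],[0,-10,-164,0,-0.03],[0,-13,-205,0,-0.03],[0,-15,-246,0,-0.03],[0,-18,-287,0,-0.03],[0,-20,-328,0,-0.03],[0,-23,-369,0,-0.03],[0,-25,-410,0,-0.03]],
  ],
)

```text
time_s: 29.27
eef_pos: [0.5088, -0.3125, 0.0875]
eef_rot: [0.0, 0.001, 1.0, -0.0]
wrist_force: [0.6, 0.7, -0.6]
opening: 0.184
grasp_force: 59.1
```

>>> move_arm(
  series=[
    [[0,-2,-35,0,0],[0,-4,-70,0,0],[0,-6,-102,0,0],[0,-6,-102,0,0],[0,-6,-102,10,0],[0,-6,-102,30,0],[0,-6,-102,50,0],[0,-6,-102,60,0],[0,-6,-102,60,0],[0,-6,-102,60,0]],
  ],
)

```text
time_s: 30.1
eef_pos: [0.5147, -0.4109, 0.0264]
eef_rot: [-0.001, 0.0, 1.0, 0.001]
wrist_force: [0.2, -0.3, -0.2]
opening: 0.183
grasp_force: 59.1
```

```bash
python3 go.py 514 -413 -15 0; python3 - <<'E'
from h import *
g=lambda x:np.clip(255*(x/255.)**.6,0,255).astype(np.uint8)
p,d=camera("scene")
u,v=w2p([[.55,-.40,.05]],"scene")[0].astype(int)
cv2.imwrite("pics/k.png",cv2.resize(g(p[v-60:v+60,u-60:u+90]),(600,480),interpolation=2))
E
```

```text
t 30.1 pos [ 514.7 -410.9   26.4] yaw -0.0 tilt [-0.001  0.002 -1.   ] open 0.18 gf 59.1 F [ 0.2 -0.3 -0.2]
shift [ 0.6 -2.1 41.4] turn -0.001 n 1.0
```

View pics/k.png

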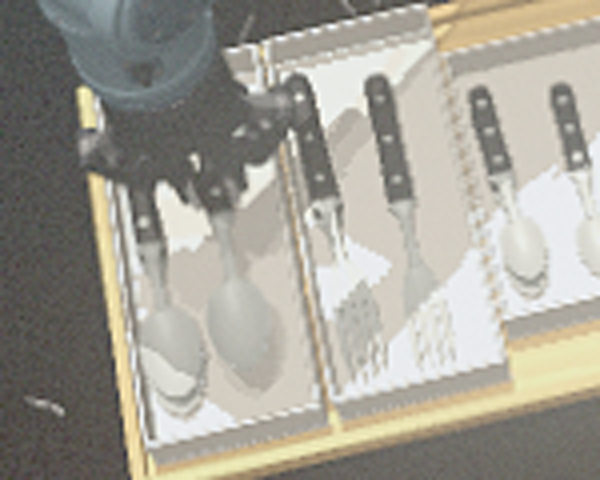

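The tablespoon hangs level, bowl at (240,335), with only about 3 mm to the fixed bowls, so I'll keep it 1–2 mm clear of them while lowering.

>>> move_arm(
  series=[
    [[0,0,1,10,0],[0,0,1,20,0],[0,0,1,30,0],[0,0,1,35,0],[0,0,1,38,0],[0,0,1,40,0],[0,0,1,40,0],[0,0,1,41,0],[0,0,1,41,0],[0,0,1,41,0]],
  ],
)

```text
time_s: 30.98
eef_pos: [0.5151, -0.4117, -0.0136]
eef_rot: [0.0, 0.001, 1.0, -0.0]
wrist_force: [-0.3, -0.3, 0.1]
opening: 0.183
grasp_force: 59.1
```

>>> move_arm(
  series=[
    [[0.1,0,0,0,0],[0.25,0,0,0,0],[0.38,0,0,0,0],[0.38,0,0,0,0],[0.38,0,0,0,0],[0.38,0,0,-15,0],[0.38,0,0,-45,0],[0.38,0,0,-80,0],[0.4,0,0,-100,0],[0.4,0,0,-130,0]],
  ],
)

```text
time_s: 31.82
eef_pos: [0.5145, -0.411, 0.1176]
eef_rot: [-0.0, 0.001, 1.0, 0.0]
wrist_force: [-0.6, -0.2, -0.8]
opening: 0.398
grasp_force: 0.0
```

>>> move_arm(
  series=[
    [[0.4,30,0,-20,0],[0.4,60,10,-20,0],[0.4,90,40,-20,0],[0.4,110,75,-20,0],[0.4,130,110,-20,0],[0.4,145,145,-20,0],[0.4,150,180,-20,0],[0.4,150,220,-20,0],[0.4,150,220,-20,0],[0.4,150,220,-20,0]],
  ],
)

```text
time_s: 32.65
eef_pos: [0.3656, -0.1898, 0.1372]
eef_rot: [0.001, -0.001, 1.0, -0.001]
wrist_force: [-0.2, -0.9, -0.2]
opening: 0.398
grasp_force: 0.0
```

```bash
python3 - <<'E'
from h import *
p,_=camera("scene");cv2.imwrite("pics/l.png",cv2.resize(p[130:370,140:500],(800,533),interpolation=2))
o=ctrl.get_obs();print(o["time_s"],o["eef_pos"])
E
```

```text
32.7 [ 0.36591167 -0.19125562  0.1373336 ]
```

View pics/l.png

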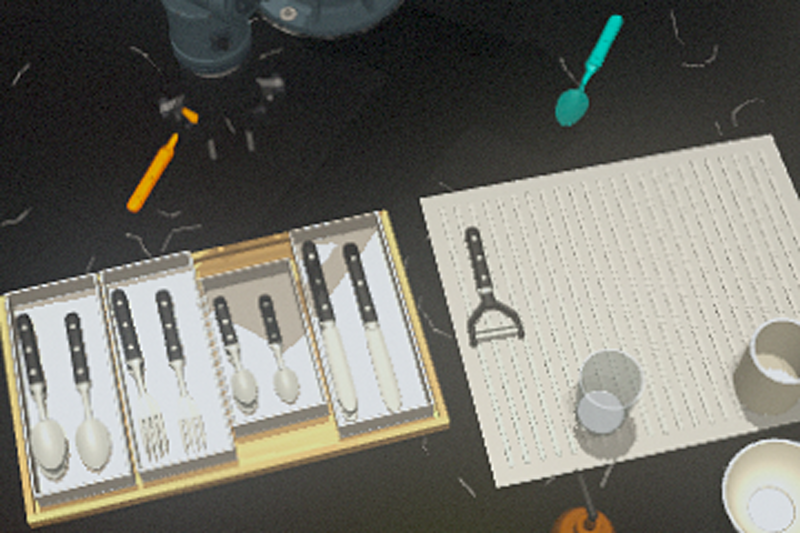

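All four pieces lie flat in their trays (tablespoon (80,390), fork (178,350), teaspoon (278,345), knife (370,320)). The peeler and glass are untouched and the arm is clear.

```bash
python3 -c "
from bench import order
print(order.hand_in())"
```

```text
the job is handed in; nothing more can be done
None
```

The knife, fork, tablespoon and teaspoon are each laid flat in the tray of their kind, right side up with heads away from the robot; the peeler and glass were left untouched, and the job was handed in at about 33 s (no verdict was returned).

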